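# Level a puppet head in the carving clamp and hold the hardness pen on its forehead

## Task

Set the carving clamp by its ball-ended lever: swivel it until the lever points straight out over the foot lug of its base (the small pointer tabs line up), and tilt it until the sawn face of the wooden puppet head lies level, facing straight up. Then take the spring-tipped hardness pen from its slanted stand and hold it upright with its tip inside the pencilled ring on the forehead, pressed gently so that its spring tip goes about half way in (about 5 newtons). Finish while still holding it pressed there, with nothing but the pen's tip touching the clamp or the head, and leave everything else on the bench where it is.

Things in the scene. Friction and masses are not known exactly. Their poses are not given: they have to be found in the camera images.
- clamp: carving clamp bolted to the bench: dark steel round base 150 mm across, 35 mm high. Origin: centre of its underside, on the swivel axis. Its -x axis is its front: there sit a foot lug 26 mm wide, reaching 125 mm from the axis, and, on the rim, a bright fixed tab 5 mm wide. On it a grey turntable (112 mm across, top at 50 mm, with a like tab) carries cheeks (tops at 116 mm) and the tilting plate
- pivot (a point): where the level tilt axis crosses the swivel axis, 110 mm above the clamp's origin. Both joints are stiff and stay where left: about 0.5 N m to swivel, 0.6 N m to tilt (4 to 5 N at the lever's ball)
- face (a point): point of the puppet head's flat sawn face 50 mm above the pivot when level; z axis square to the face, pointing out. The wooden head lies on the plate, 66 mm wide, its crown 53 mm from the pivot towards the lever, chin 47 mm and neck 100 mm the other way; the brow stands 3 mm and the nose 11 mm above the face
- swivel (a joint): swivel of the turntable about the vertical through the clamp's origin, rad; positive counter-clockwise seen from above; 0 = pointer tabs lined up, lever pointing along the clamp's -x axis. Range -1.2 to 1.2, starts within 0.6 either way
- tilt (a joint): tilt of the head and lever, rad; positive = lever ball raised and head tipped back away from it; 0 = lever level and sawn face level. Range -0.4 to 0.7 (no stop at 0), starts at 0.3 to 0.6
- knob (a point): centre of the black ball, 30 mm across, at the end of the lever: 135 mm out from the crossing of the tilt and swivel axes (110 mm above the bench), on the lever's line. The 10 mm thick lever rod runs from it to the plate; nothing else is nearer to the ball than 60 mm. The ball can be pinched from above
- mark (a point): centre of the pencilled ring (16 mm outside diameter, with a dot in its middle) on the forehead part of the flat sawn face; 27 mm from the tilt axis towards the lever and 50 mm above it when level. Its z axis is square to the face, pointing out
- pen: spring-tipped hardness pen, aluminium and steel, 150 mm long, 0.13 kg. Origin: end of its tip; z runs along it from tip to handle. From the tip: 8 mm spring tip to 14 mm, 10 mm shaft to 50 mm, collar 32 mm across to 56 mm, round handle 24 mm thick to 144 mm, 16 mm cap. It stands tip down in the stand, leaning 0.35 rad towards the stand's -x axis; draw it out along its axis (50 mm to clear)
- handle (a point): point on the pen's axis in the middle of its grip, 105 mm from the tip; axes as the pen's
- tip (a point): end of the pen's spring tip (moves with the spring)
- plunger (a joint): how far the spring tip is pushed in, m: 0 out, 0.012 fully in; the spring is 800 N/m (6 mm = half way = about 5 N)
- stand: fixed wooden pen stand about 100 x 76 mm, 70 mm high: a 60 x 60 x 55 mm block leaning 20 degrees between two 30 mm high side rails, with a 13 mm hole along the block's axis. Origin: centre of its underside; the hole leans towards its -x axis
- gouge: bystander: gouge lying on the bench, wooden handle, 190 mm long
- chisel: bystander: chisel lying on the bench, dark wooden handle, 200 mm long
- sander: bystander: cork sanding block, 75 x 45 x 30 mm
- offcut: bystander: wood offcut, 100 x 45 x 35 mm
- puppet: bystander: roughed puppet head standing on its neck, 152 mm high, 75 mm across
- tin: bystander: closed steel tin, 72 mm across, 90 mm high
- pot: bystander: white ceramic cup, 76 mm across, 75 mm high
Not all that is in view belongs to the job. What is shaped like the pen but yellow is not meant.

How it is judged:
By the outcome, as a careful person would: the job done as asked, in the order asked, and still so for the second after the job is handed in, while the arm keeps its last pose, push and grip.
It also fails if it takes over 48 s, if anything falls off the work surface, if the arm or the gripper's body presses on something with over 40 N, if the wrist force passes 120 N, or if a joint passes its speed limit or range.

## Robot

A 6-joint arm with a two-finger parallel gripper is mounted at the origin on the work surface. World frame = base frame: x ahead of the robot, y to its left, z up, the work surface at z = 0. Lengths are in m, angles in rad, forces in N, time in s.
With the tool pointing down it reaches from about 0.35 to 0.95 m from the base axis. Payload 17.4 kg.
Tool frame: the origin (TCP) lies between the finger pads; the fingertips stand 19 mm ahead of it and the grasp point (between the pads) is the TCP; z points along the fingers, y is the line along which they close (so a half turn about z gives the same grasp; the last joint's range is limited). The gripper opens to 93 mm and grips with 3 to 60 N. Pads are 15 mm wide; open, the fingers measure 128 mm over their backs; the gripper's body (75 mm by 188 mm) begins 65 mm behind the grasp point.
Start: joints at [-1.168, 0.116, 1.442, -0, 1.584, -0.038], TCP at [0.288, -0.61, 0.238] pointing down, gripper open.
Joint ranges: [-2.83, 2.83], [-0.83, 2.19], [0.07, 2.5], [-1.14, 4.28], [0.01, 3], [-2.97, 2.97]. Speed limits (rad/s): [1.89, 1.89, 2.22, 3.14, 3.14, 3.14].

## Interface

Orientations are given as [roll, pitch, yaw] about the fixed x, y, z axes, in that order (R = Rz(yaw) Ry(pitch) Rx(roll)).
In Python, from workcell import env gives the robot as it stands.
- The arm moves only by the shell command python3 -m creep 'ROWS' [FORCE]. ROWS is JSON, a list of rows, each an object with "dp": the shift along the tool's x, y, z in cm, a list of three; "dr": the turn, a rotation vector about the tool's x, y, z in degrees, a list of three; "hand": the opening, from 0 (shut) to 1 (fully open). In form: [{"dp": [tx, ty, tz], "dr": [ax, ay, az], "hand": hand}, ...]. A call has 1 to 5 rows; each row shifts and turns the commanded pose from where the row before left it, along the tool's axes as they then stand; what a row does not reach is not made up. A row lasts 1/8 s, in which the tool goes at most 62.5 mm and 10.7 degrees, less where a joint would pass 70% of its speed; a pose out of reach is approached as far as the arm can. A call is refused whole if a number of a shift passes 6.25 or a number of a turn 10.7, either way. A call with a gripper value outside its range is refused whole. The fingers move at their own pace and stop on an object; FORCE is the grip in N (left out, the last holds). Time passes only in rows, so rows that do not move let the fingers close. It gives the time, the measured TCP pose, the force, the opening and the grip force at its end, in the units of the state.
- env.state(): the state, without advancing time (a new reading comes with each control period).
- env.capture(name): name is "side" or "top"; returns (picture, depth): 384x512x3 uint8, blue, green, red; 384x512 float32, m along the optical axis (not along the pixel's ray), 0 where there is no reading.
- env.get_calibration(name): a dict with "fov_y" (degrees; the focal length in pixels is half the picture's height over the tangent of half this angle, whatever the lens; pixels are square), "cx", "cy" (the principal point, pixels), "origin" and "orientation" of the camera in the world. Camera axes: x right, y up, looking along -z (the intrinsics and any distortion apply to the point x, -y, -z); pixel columns grow to the right and rows downward; lengths in m; the calibration is good to about 2 mm. A picture is of the moment at which its call begins. get_calibration takes no time and is no camera call.
- env.job_done(): hands the job in; it is judged then, once.
The state is a dict: "t": time; "q": joint angles; "joint_vel": joint speeds; "tau": joint torques, N m; "position": TCP position; "tcp_rot": TCP orientation; "ft_force": force on the tool from outside, world axes, zero at the start; "torque": the same for the moment, N m; "finger_gap": opening from 0.0 (shut) to 1.0 (fully open); "grip_force": force on a finger pad.
Only numpy, scipy, OpenCV 4.12 (cv2) and the standard library are available. Lean on these libraries where they do the work, as an engineer would, in place of code of your own. Each camera call takes 0.05 s, during which the arm holds its last target. There are 200 camera calls.

## Working session

There is one attempt and no reset: what is moved stays moved. The work goes in short steps, Python scripts to look and compute and a shell command to move; the robot and the scene stay as the last step left them, time stands still between calls to the robot, and variables do not carry over. Pictures are saved under pics/ and viewed, at most 10 in all, crops included, and the job is handed in when it is done.

```bash
ls; mkdir -p pics
cat > h.py <<'E'
import numpy as np,cv2
from scipy.spatial.transform import Rotation as R
from workcell import env
def cam(name):
    im,d=env.capture(name); c=env.get_calibration(name); return im,d,c
def rot(o):
    o=np.array(o,float)
    return o if o.shape==(3,3) else (R.from_euler('xyz',o).as_matrix() if o.size==3 else R.from_quat(o).as_matrix())
def cloud(d,c):
    h,w=d.shape; f=h/2/np.tan(np.radians(c['fov_y'])/2)
    v,u=np.mgrid[:h,:w]
    p=np.stack([(u-c['cx'])/f*d,-(v-c['cy'])/f*d,-d],-1)
    P=p@rot(c['orientation']).T+np.array(c['origin']); P[d==0]=np.nan
    return P
def proj(X,c,h=384):
    f=h/2/np.tan(np.radians(c['fov_y'])/2)
    p=(np.asarray(X,float)-np.array(c['origin']))@rot(c['orientation'])
    return np.stack([c['cx']+f*p[...,0]/-p[...,2],c['cy']-f*p[...,1]/-p[...,2]],-1)
E
python3 - <<'E'
from h import *
for n in ['side','top']:
    im,d,c=cam(n); print(n,c); cv2.imwrite(f'pics/{n}0.png',im); np.savez(f'{n}0.npz',im=im,d=d)
print(env.state())
E
```

```text
pics
side {'fov_y': 56.70481275483107, 'cx': 251.35052844199726, 'cy': 193.24095632242657, 'origin': array([0.37668471, 0.91701904, 0.75638905]), 'orientation': array([ 9.77608547e-01, -1.33698812e-03, -2.91845841e+00])}
top {'fov_y': 52.34389070575665, 'cx': 257.2928842833387, 'cy': 185.48544445633868, 'origin': array([ 0.51185656, -0.01020401,  1.20763271]), 'orientation': array([ 0.07007683,  0.01197086, -1.55318132])}
{'t': 0.1, 'q': array([-1.16779285e+00,  1.16403842e-01,  1.44221271e+00,  3.78734422e-05,
        1.58398074e+00, -3.78142619e-02]), 'joint_vel': array([-0.00057077, -0.00183136, -0.00326193,  0.0003607 ,  0.00044055,
       -0.00126483]), 'tau': array([ 8.34414982e-05, -7.22901177e+01, -6.23863292e+01,  7.80478888e-02,
        2.28503026e-02, -6.51744608e-05]), 'position': array([ 0.2879359 , -0.61032183,  0.23699319]), 'tcp_rot': array([-3.14059016e+00, -7.58244539e-05,  4.40818178e-01]), 'ft_force': array([-0.06756861,  1.00978575, -0.23041013]), 'torque': array([0.01690208, 0.08351407, 0.01317911]), 'grip_force': 0.0, 'finger_gap': 1.000976070582172}
```

View pics/top0.png

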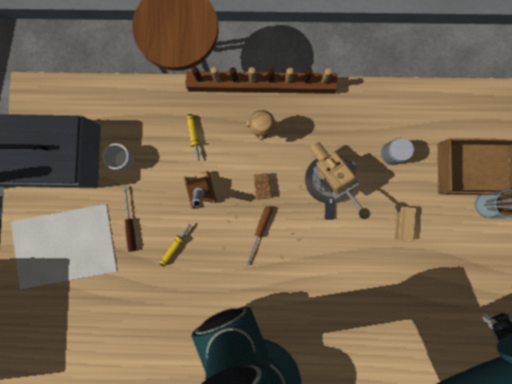

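View pics/side0.png

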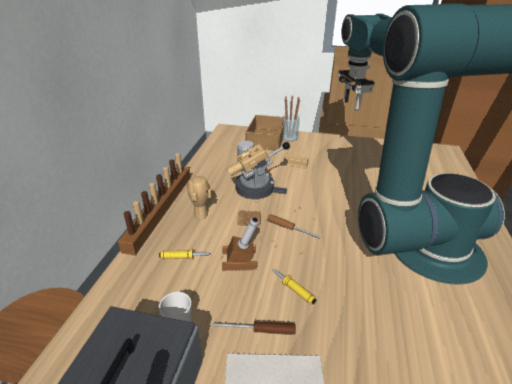

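Top view: the clamp is at (330,182) with its lug at (330,211) and ball at (364,213), so the lever is swivelled to the lug's right. 
Pen candidates (top view): grey pen in the stand (197,197), yellow (193,130), yellow (175,245). I choose the grey one in the stand. Side view shows it at (249,233), with the clamp ball at (286,146).

Run:
```python
from h import *
D={n:np.load(n+'0.npz') for n in['top','side']}
C={n:env.get_calibration(n) for n in D}
P={n:cloud(D[n]['d'],C[n]) for n in D}
print('table z top',[np.round(P['top'][v,u],4) for v,u in [(250,60),(100,60),(110,400),(250,300),(300,180)]])
print('table side',[np.round(P['side'][v,u],4) for v,u in [(300,350),(200,330),(150,350),(300,200)]])
for n in P:
    p=P[n]; im=D[n]['im'].astype(int); g=p[...,2]
    # black ball
    for nm,(v,u) in {'top':{'ball':(213,364),'pen':(197,197),'base':(196,315),'lug':(211,330)},'side':{'ball':(146,286),'pen':(233,249),'lug':(190,280)}}[n].items():
        print(n,nm,np.round(p[v,u],4),im[v,u])
t=cv2.resize(D['top']['im'][130:240,290:390],None,fx=4,fy=4,interpolation=cv2.INTER_CUBIC)
s=cv2.resize(D['side']['im'][130:290,200:310],None,fx=3,fy=3,interpolation=cv2.INTER_CUBIC)
s2=cv2.resize(D['top']['im'][165:215,175:225],None,fx=3,fy=3,interpolation=cv2.INTER_CUBIC)
o=np.zeros((600,740,3),np.uint8);o[:440,:400]=t;o[:480,405:735]=s;o[445:595,:150]=s2
cv2.imwrite('pics/crop1.png',o)
```

```text
table z top [array([0.3874, 0.6074, 0.0055]), array([ 8.572e-01,  6.353e-01, -1.000e-04]), array([ 8.406e-01, -4.366e-01, -5.000e-04]), array([ 0.4005, -0.1286, -0.0021]), array([0.2436, 0.2343, 0.0025])]
table side [array([ 2.595e-01,  2.549e-01, -2.000e-04]), array([ 0.3302, -0.2028, -0.0028]), array([ 0.2565, -0.6365, -0.0033]), array([0.6441, 0.3436, 0.001 ])]
top ball [ 0.5163 -0.2771  0.1796] [43 54 64]
top pen [0.552  0.1677 0.1448] [63 62 61]
top base [ 0.5652 -0.1683  0.0346] [57 55 56]
top lug [ 0.5213 -0.2176  0.0104] [59 56 53]
side ball [ 0.5128 -0.2601  0.1712] [38 38 36]
side pen [0.5485 0.185  0.1173] [190 187 188]
side lug [ 0.5194 -0.2094  0.0096] [84 79 78]
```

View pics/crop1.png

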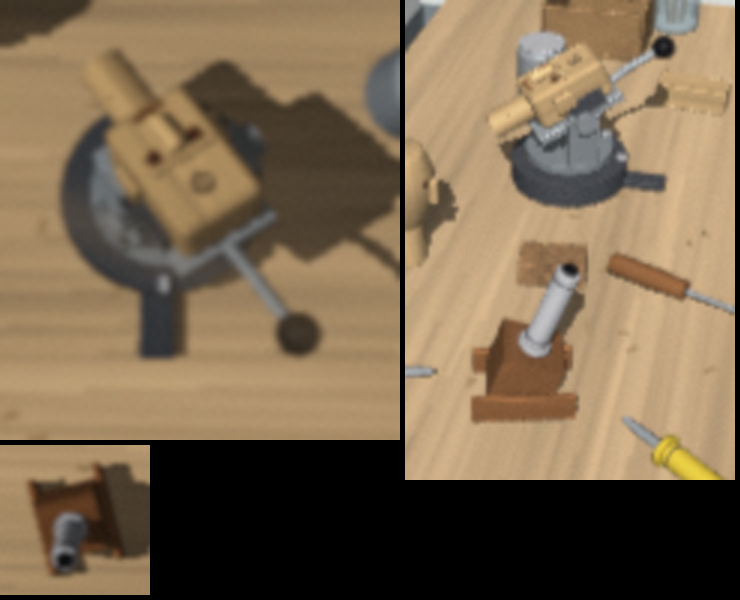

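Crop: the clamp's pointer tab and lug point straight to image-down (crop 163,285). The ball is at crop (298,333), with the ring on the forehead at (204,182). The grey pen with its dark cap stands in the wooden stand, leaning towards the robot, so this is the right pen and not a yellow one.

```bash
cat > m.py <<'E'
from h import *
from scipy.optimize import least_squares
def ballfit(p,im,c0,r=0.015):
    q=p.reshape(-1,3); dark=(im.reshape(-1,3).max(1)<75)
    k=dark&(np.linalg.norm(q-c0,axis=1)<0.03)
    s=least_squares(lambda x:np.linalg.norm(q[k]-x,axis=1)-r,c0,loss='soft_l1',f_scale=0.002); return s.x,k.sum(),np.sqrt(np.mean(s.fun**2))
def basefit(p,im,c0=(0.588,-0.215)):
    q=p.reshape(-1,3); dark=(im.reshape(-1,3).max(1)<110)
    k=dark&(abs(q[:,2]-0.035)<0.004)&(np.linalg.norm(q[:,:2]-c0,axis=1)<0.095)
    uv=np.round(q[k,:2]*1000).astype(int)
    return cv2.minEnclosingCircle(q[k,:2].astype(np.float32)),k.sum(),q[k,2].mean()
def penfit(p,im,lo=0.085,hi=0.145,c0=(0.56,0.17)):
    q=p.reshape(-1,3); I=im.reshape(-1,3).astype(int)
    k=(q[:,2]>lo)&(q[:,2]<hi)&(np.linalg.norm(q[:,:2]-c0,axis=1)<0.05)&(np.ptp(I,axis=1)<25)
    q=q[k]
    def f(x):
        d=np.array([x[2],x[3],1]);d/=np.linalg.norm(d)
        w=q-np.array([x[0],x[1],0.11]); return np.linalg.norm(np.cross(w,d),axis=1)-0.012
    s=least_squares(f,[c0[0],c0[1],-0.36,0],loss='soft_l1',f_scale=0.001); return s.x,k.sum(),np.sqrt(np.mean(s.fun**2)),q[:,2].max()
E
python3 - <<'E'
from m import *
np.set_printoptions(precision=4,suppress=True)
for n in['top','side']:
    z=np.load(n+'0.npz');c=env.get_calibration(n);p=cloud(z['d'],c);im=z['im']
    print(n,'ball',ballfit(p,im,np.array([.515,-.27,.17])))
    print(' base',basefit(p,im)); print(' pen',penfit(p,im))
    q=p.reshape(-1,3)
    k=(np.linalg.norm(q[:,:2]-[.565,.165],axis=1)<.08)&(q[:,2]>.02)
    print(' stand',[ (round(a,3),round(b,3)) for a,b in zip(np.nanpercentile(q[k],1,0),np.nanpercentile(q[k],99,0))])
    # lug: z ~0.01 dark
    k=(abs(q[:,2]-.010)<.006)&(im.reshape(-1,3).max(1)<100)&(abs(q[:,0]-.495)<.04)&(abs(q[:,1]+.215)<.03)
    print(' lug',k.sum(),q[k].mean(0),q[k].min(0),q[k].max(0))
    g=(.288,-.61)
    k=(np.linalg.norm(q[:,:2]-g,axis=1)<.12)&(q[:,2]>.2)&(q[:,2]<.4); print(' grip',k.sum(),q[k].mean(0) if k.any() else 0, q[k].min(0) if k.any() else 0)
E
```

```text
top ball (array([ 0.516 , -0.2824,  0.1631]), np.int64(67), np.float64(0.001414971667036242))
 base (((0.6186141967773438, -0.21413551270961761), 0.07465749979019165), np.int64(358), np.float64(0.03480992996895635))
 pen (array([ 0.5516,  0.1727, -0.3581, -0.0972]), np.int64(56), np.float64(0.0006041553051702524), np.float64(0.14482322163548056))
 stand [(np.float64(0.527), np.float64(0.63)), (np.float64(0.135), np.float64(0.225)), (np.float64(0.023), np.float64(0.159))]
 lug 104 [ 0.5165 -0.2143  0.0118] [ 0.497  -0.2277  0.005 ] [ 0.5337 -0.2019  0.016 ]
 grip 538 [ 0.2765 -0.5343  0.3243] [ 0.2333 -0.5658  0.2198]
side ball (array([ 0.512 , -0.2625,  0.1744]), np.int64(34), np.float64(0.0037764274665520337))
 base (((0.6157575845718384, -0.21158857643604279), 0.07425643503665924), np.int64(190), np.float64(0.0341197481918035))
 pen (array([ 0.5524,  0.1721, -0.3669, -0.1012]), np.int64(154), np.float64(0.0012134450348513918), np.float64(0.14443171449739045))
 stand [(np.float64(0.529), np.float64(0.63)), (np.float64(0.14), np.float64(0.227)), (np.float64(0.021), np.float64(0.156))]
 lug 41 [ 0.517  -0.2091  0.01  ] [ 0.4991 -0.2244  0.0064] [ 0.5341 -0.1997  0.0138]
 grip 917 [ 0.2854 -0.5834  0.3261] [ 0.2164 -0.6946  0.2152]
```

```bash
cat >> h.py <<'E'
def plan(p1,r1,n,p0=None,r0=None):
    """print n rows in tool axes (cm,deg) from measured (or given) pose to p1, rpy r1"""
    s=env.state(); p0=np.array(s['position'] if p0 is None else p0); r0=R.from_euler('xyz',s['tcp_rot'] if r0 is None else r0)
    r1=R.from_euler('xyz',r1) if not isinstance(r1,R) else r1
    w=(r0.inv()*r1).as_rotvec(); p1=np.array(p1)
    print('dist mm',np.round((np.linalg.norm(p1-p0))*1000,1),'turn',np.round(np.degrees(w),1))
    for i in range(n):
        Ri=r0*R.from_rotvec(w*i/n); print(np.round(Ri.inv().apply((p1-p0)/n)*100,2).tolist(),np.round(np.degrees(w/n),2).tolist())
E
python3 - <<'E'
from h import *
from scipy.optimize import least_squares
ct,cs=env.get_calibration('top'),env.get_calibration('side')
s=least_squares(lambda x:np.r_[proj(x,ct)-[364.1,212.9],proj(x,cs)-[285.7,145]],[.515,-.28,.16]); print(s.x,s.fun)
b=s.x; v=b-[.617,-.213,.11]; print(np.linalg.norm(v),np.arctan2(-v[1],-v[0]),np.arcsin(v[2]/.135))
plan([b[0],b[1],.24],[np.pi,0,.60],8)
E
```

```text
[ 0.51662063 -0.28124511  0.16460961] [ 0.00135594  0.0119285  -0.01685315 -0.00048103]
0.133100050696843 0.5970889997917103 0.41644915357210693
dist mm 400.7 turn [-0.1 -0.  -9.1]
[4.34, -2.5, -0.03] [-0.01, -0.0, -1.14]
[4.39, -2.41, -0.04] [-0.01, -0.0, -1.14]
[4.44, -2.33, -0.04] [-0.01, -0.0, -1.14]
[4.48, -2.24, -0.04] [-0.01, -0.0, -1.14]
[4.53, -2.15, -0.04] [-0.01, -0.0, -1.14]
[4.57, -2.06, -0.04] [-0.01, -0.0, -1.14]
[4.61, -1.97, -0.04] [-0.01, -0.0, -1.14]
[4.65, -1.87, -0.04] [-0.01, -0.0, -1.14]
```

```bash
python3 -m creep '[{"dp":[4.3,-2.5,0],"dr":[0,0,-1.1],"hand":1},{"dp":[4.4,-2.4,0],"dr":[0,0,-1.1],"hand":1},{"dp":[4.4,-2.3,0],"dr":[0,0,-1.1],"hand":1},{"dp":[4.5,-2.2,0],"dr":[0,0,-1.1],"hand":1},{"dp":[4.5,-2.2,0],"dr":[0,0,-1.1],"hand":1}]' && python3 -m creep '[{"dp":[4.6,-2.1,0],"dr":[0,0,-1.1],"hand":0.7},{"dp":[4.6,-2,0],"dr":[0,0,-1.1],"hand":0.7},{"dp":[4.6,-1.9,0],"dr":[0,0,-1.1],"hand":0.7},{"dp":[0,0,0],"dr":[0,0,0],"hand":0.7}]'; python3 -c "
from h import *
plan([.5166,-.2812,.1646],[np.pi,0,.6],3)"
```

```text
t: 0.72
position: [0.4313, -0.4041, 0.2373]
tcp_rot: [-3.141, 0.0, 0.537]
ft_force: [0.9, -0.1, 0.4]
finger_gap: 1.0
grip_force: 0.0
t: 1.23
position: [0.5175, -0.2794, 0.2373]
tcp_rot: [-3.141, -0.0, 0.598]
ft_force: [-0.3, -0.4, -0.3]
finger_gap: 0.706
grip_force: 0.0
dist mm 72.8 turn [-0.  -0.  -0.1]
[-0.06, 0.03, 2.42] [-0.01, -0.0, -0.04]
[-0.06, 0.03, 2.42] [-0.01, -0.0, -0.04]
[-0.06, 0.03, 2.42] [-0.01, -0.0, -0.04]
```

```bash
python3 -m creep '[{"dp":[-0.1,0.1,2.4],"dr":[0,0,0],"hand":0.7},{"dp":[0,0,2.4],"dr":[0,0,0],"hand":0.7},{"dp":[0,0,2.4],"dr":[0,0,0],"hand":0.7},{"dp":[0,0,0],"dr":[0,0,0],"hand":0.2},{"dp":[0,0,0],"dr":[0,0,0],"hand":0.2}]' 25 && python3 -m creep '[{"dp":[0,0,0],"dr":[0,0,0],"hand":0.2},{"dp":[0,0,0],"dr":[0,0,0],"hand":0.2},{"dp":[0,0,0],"dr":[0,0,0],"hand":0.2}]'; python3 -c "
from h import *
im,d,c=cam('side'); cv2.imwrite('pics/s1.png',cv2.resize(im[90:220,200:330],None,fx=4,fy=4,interpolation=cv2.INTER_CUBIC))"
```

```text
t: 1.85
position: [0.5159, -0.2837, 0.1667]
tcp_rot: [3.141, -0.0, 0.594]
ft_force: [0.1, 0.6, -0.3]
finger_gap: 0.532
grip_force: 0.0
t: 2.22
position: [0.516, -0.2832, 0.1664]
tcp_rot: [3.141, -0.0, 0.595]
ft_force: [-2.4, 1.3, 5.8]
finger_gap: 0.309
grip_force: 25.0
```

View pics/s1.png

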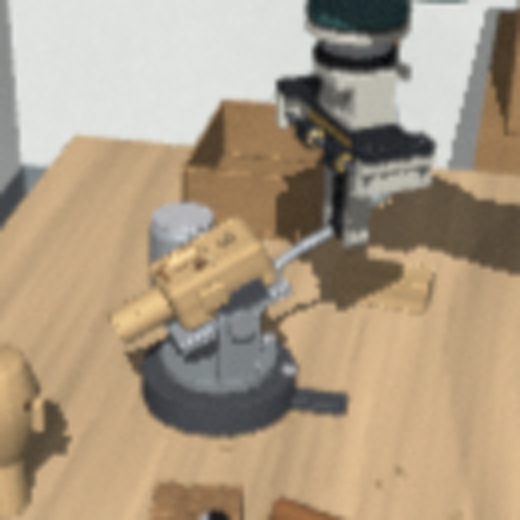

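The ball is pinched between the fingers (view pixel 348,235). Next I'll work out the arc.

Run:
```python
from h import *
O=np.array([.617,-.213,.11]); off=np.array([.0016,0,.0018])
s0,t0=.607,.416; N=15
s=env.state(); P=np.array(s['position']); Rp=R.from_euler('xyz',s['tcp_rot'])
for i in range(1,N+1):
    a=1-i/N; sw,t=s0*a,t0*a
    b=O+.135*np.array([-np.cos(sw)*np.cos(t),-np.sin(sw)*np.cos(t),np.sin(t)])
    Rn=R.from_euler('xyz',[np.pi,0,sw-.012*a]); p=b-Rn.apply(off)
    print(np.round(Rp.inv().apply(p-P)*100,2).tolist(),np.round(np.degrees((Rp.inv()*Rn).as_rotvec()),2).tolist(),p.round(4)); P,Rp=p,Rn
```

```text
[-0.35, -0.52, 0.35] [0.03, -0.01, 2.24] [ 0.5102 -0.2809  0.1629]
[-0.13, -0.52, 0.35] [0.0, -0.0, 2.27] [ 0.5064 -0.2772  0.1594]
[-0.12, -0.52, 0.35] [-0.0, -0.0, 2.27] [ 0.5027 -0.2733  0.1559]
[-0.11, -0.53, 0.36] [0.0, -0.0, 2.27] [ 0.4993 -0.2691  0.1523]
[-0.1, -0.53, 0.36] [0.0, -0.0, 2.27] [ 0.4962 -0.2647  0.1488]
[-0.09, -0.53, 0.36] [0.0, -0.0, 2.27] [ 0.4933 -0.2602  0.1451]
[-0.08, -0.54, 0.36] [-0.0, -0.0, 2.27] [ 0.4906 -0.2554  0.1415]
[-0.07, -0.54, 0.37] [0.0, -0.0, 2.27] [ 0.4883 -0.2505  0.1378]
[-0.06, -0.54, 0.37] [-0.0, -0.0, 2.27] [ 0.4862 -0.2454  0.1342]
[-0.05, -0.55, 0.37] [0.0, -0.0, 2.27] [ 0.4845 -0.2402  0.1305]
[-0.04, -0.55, 0.37] [0.0, -0.0, 2.27] [ 0.483  -0.2349  0.1267]
[-0.03, -0.55, 0.37] [-0.0, -0.0, 2.27] [ 0.4819 -0.2295  0.123 ]
[-0.02, -0.55, 0.37] [0.0, -0.0, 2.27] [ 0.4811 -0.224   0.1193]
[-0.01, -0.55, 0.37] [0.0, -0.0, 2.27] [ 0.4806 -0.2185  0.1155]
[0.01, -0.55, 0.37] [0.0, -0.0, 2.27] [ 0.4804 -0.213   0.1118]
```

```bash
python3 -m creep '[{"dp":[-0.2,-0.52,0.35],"dr":[0,0,2.25],"hand":0.2},{"dp":[-0.13,-0.52,0.35],"dr":[0,0,2.25],"hand":0.2},{"dp":[-0.12,-0.52,0.35],"dr":[0,0,2.25],"hand":0.2},{"dp":[-0.11,-0.53,0.36],"dr":[0,0,2.25],"hand":0.2},{"dp":[-0.1,-0.53,0.36],"dr":[0,0,2.25],"hand":0.2}]' 30 && python3 -m creep '[{"dp":[-0.09,-0.53,0.36],"dr":[0,0,2.25],"hand":0.2},{"dp":[-0.08,-0.54,0.36],"dr":[0,0,2.25],"hand":0.2},{"dp":[-0.07,-0.54,0.37],"dr":[0,0,2.25],"hand":0.2},{"dp":[-0.06,-0.54,0.37],"dr":[0,0,2.25],"hand":0.2},{"dp":[-0.05,-0.55,0.37],"dr":[0,0,2.25],"hand":0.2}]'
```

```text
t: 2.9
position: [0.4984, -0.264, 0.149]
tcp_rot: [3.139, -0.003, 0.397]
ft_force: [6.2, -2.2, 5.5]
finger_gap: 0.305
grip_force: 30.0
t: 3.52
position: [0.4864, -0.2398, 0.1307]
tcp_rot: [3.139, -0.002, 0.2]
ft_force: [4.8, -3.8, 5.6]
finger_gap: 0.308
grip_force: 30.0
```

```bash
python3 -m creep '[{"dp":[-0.04,-0.55,0.37],"dr":[0,0,2.3],"hand":0.2},{"dp":[-0.03,-0.55,0.37],"dr":[0,0,2.3],"hand":0.2},{"dp":[-0.02,-0.55,0.37],"dr":[0,0,2.3],"hand":0.2},{"dp":[-0.01,-0.55,0.37],"dr":[0,0,2.3],"hand":0.2},{"dp":[0,-0.55,0.37],"dr":[0,0,2.3],"hand":0.2}]' && python3 -m creep '[{"dp":[0,0,0],"dr":[0,0,0],"hand":0.2}]'
cat >> m.py <<'E'
O=np.array([.617,-.213,.11])
def face(p):
    """fit plane to sawn face: points 40..60 mm above pivot around head"""
    q=p.reshape(-1,3); k=(abs(q[:,0]-.595)<.05)&(abs(q[:,1]+.213)<.026)&(q[:,2]>.145)&(q[:,2]<.175); q=q[k]
    c=q.mean(0); inl=np.ones(len(q),bool)
    x=np.array([0,0,.16])
    s=least_squares(lambda x:x[0]*(q[:,0]-.6)+x[1]*(q[:,1]+.213)+x[2]-q[:,2],[0,0,.16],loss='cauchy',f_scale=.0007)
    return s.x,len(q),(abs(s.fun)<.002).sum()
E
python3 - <<'E'
from m import *
np.set_printoptions(precision=4,suppress=True)
t=[]
for n in['top','side']:
    im,d,c=cam(n); p=cloud(d,c); print(n,face(p)); np.savez(n+'1.npz',im=im,d=d)
    uv=proj([.59,-.213,.13],c).astype(int); t.append(cv2.resize(im[uv[1]-50:uv[1]+50,uv[0]-50:uv[0]+50],(400,400),interpolation=cv2.INTER_CUBIC))
cv2.imwrite('pics/c2.png',np.hstack(t))
E
```

```text
t: 4.15
position: [0.4821, -0.2127, 0.1122]
tcp_rot: [3.14, -0.003, -0.0]
ft_force: [2.8, -3.9, 5.3]
finger_gap: 0.309
grip_force: 30.0
t: 4.28
position: [0.4821, -0.2122, 0.1117]
tcp_rot: [3.141, -0.002, 0.001]
ft_force: [6.3, -0.4, 1.7]
finger_gap: 0.309
grip_force: 30.0
top (array([ 0.0248, -0.0076,  0.16  ]), 546, np.int64(331))
side (array([ 0.0362, -0.0246,  0.1592]), 160, np.int64(107))
```

View pics/c2.png

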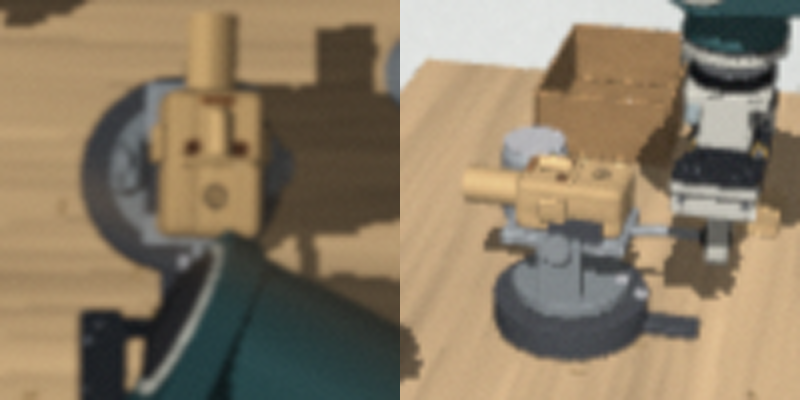

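Crop: the lever points over the lug in both views and the head looks nearly level; the ring is at (216,195) in the left half. I'll release, back off and measure without occlusion.

```bash
python3 -m creep '[{"dp":[0,0,0],"dr":[0,0,0],"hand":0.7},{"dp":[0,0,0],"dr":[0,0,0],"hand":0.7},{"dp":[0,0,0],"dr":[0,0,0],"hand":0.7},{"dp":[0,0,-5],"dr":[0,0,0],"hand":0.7},{"dp":[0,0,-6],"dr":[0,0,0],"hand":0.7}]' && python3 -m creep '[{"dp":[0,-6,-2],"dr":[0,0,0],"hand":0.7},{"dp":[0,-6,0],"dr":[0,0,0],"hand":0.7},{"dp":[0,-6,0],"dr":[0,0,0],"hand":0.7},{"dp":[0,-6,0],"dr":[0,0,0],"hand":0.7},{"dp":[0,-6,0],"dr":[0,0,0],"hand":0.7}]'
python3 - <<'E'
from m import *
np.set_printoptions(precision=4,suppress=True)
t=[];I={}
for n in['top','side']:
    L=[cam(n) for _ in range(6)]; c=L[0][2]; im=np.mean([l[0] for l in L],0).astype(np.uint8); d=np.median([l[1] for l in L],0)
    np.savez(n+'2.npz',im=im,d=d); p=cloud(d,c)
    print(n,basefit(p,im),ballfit(p,im,np.array([.482,-.213,.11])))
    q=p.reshape(-1,3); k=(abs(q[:,0]-.587)<.022)&(abs(q[:,1]+.213)<.026)&(abs(q[:,2]-.16)<.006); q=q[k]
    A=np.c_[q[:,0]-.59,q[:,1]+.213,np.ones(len(q))]; print(len(q),np.linalg.lstsq(A,q[:,2],rcond=None)[0])
    uv=proj([.55,-.213,.10],c).astype(int); t.append(cv2.resize(im[uv[1]-40:uv[1]+40,uv[0]-40:uv[0]+40],(400,400),interpolation=cv2.INTER_CUBIC)); print(uv)
    q=p.reshape(-1,3);k=(np.linalg.norm(q[:,:2]-[.617,-.213],axis=1)<.25)&(abs(q[:,2])<.01);k&=np.linalg.norm(q[:,:2]-[.617,-.213],axis=1)>.14;q=q[k]
    A=np.c_[q[:,0]-.59,q[:,1]+.213,np.ones(len(q))]; print('table',len(q),np.linalg.lstsq(A,q[:,2],rcond=None)[0])
cv2.imwrite('pics/c3.png',np.hstack(t))
E
```

```text
t: 5.0
position: [0.4807, -0.2119, 0.2215]
tcp_rot: [-3.141, 0.002, 0.001]
ft_force: [0.2, -0.7, 0.7]
finger_gap: 0.699
grip_force: 0.0
t: 5.62
position: [0.4806, 0.089, 0.2411]
tcp_rot: [3.142, -0.0, 0.001]
ft_force: [1.5, 0.6, -0.7]
finger_gap: 0.702
grip_force: 0.0
top (((0.6194512248039246, -0.21466116607189178), 0.07491035014390945), np.int64(420), np.float64(0.034905794420553554)) (array([ 0.4871, -0.212 ,  0.1091]), np.int64(89), np.float64(0.0024040022190355173))
294 [ 0.0525 -0.0006  0.1596]
[333 200]
table 12794 [-0.0009 -0.0003  0.0001]
side (((0.6154869794845581, -0.20964881777763367), 0.07210345566272736), np.int64(207), np.float64(0.0340918935994224)) (array([ 0.4851, -0.213 ,  0.1068]), np.int64(8), np.float64(0.0003528177316354196))
69 [ 0.0374 -0.0058  0.1587]
[273 167]
table 3360 [ 0.0004  0.0018 -0.0009]
```

View pics/c3.png

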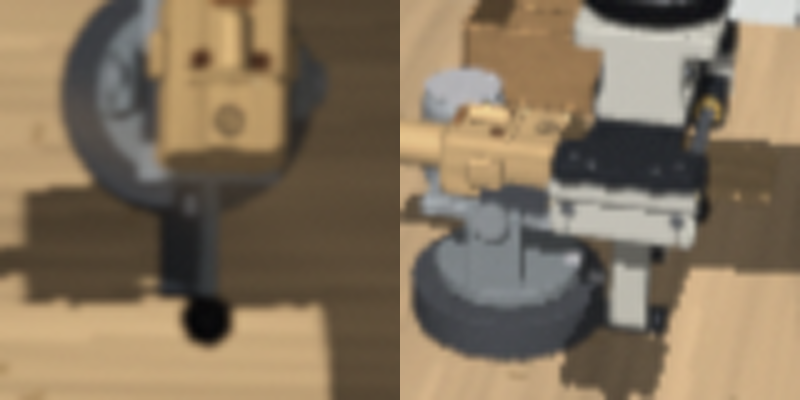

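Top crop: the lever lies over the lug with the ball at (207,320); in the side view the gripper hides the ball. I'll look at the height profile along the face for the tilt, using the saved depth.

Run:
```python
from m import *
np.set_printoptions(precision=4,suppress=True,linewidth=150)
z=np.load('top2.npz');c=env.get_calibration('top');p=cloud(z['d'],c)
q=p.reshape(-1,3)
for ylo,yhi in[(-.238,-.226),(-.222,-.204),(-.200,-.188)]:
    print(ylo)
    for x in np.arange(.552,.68,.006):
        k=(abs(q[:,0]-x)<.003)&(q[:,1]>ylo)&(q[:,1]<yhi)&(q[:,2]>.12)
        if k.sum()>1: print(round(x,3),k.sum(),np.round(np.median(q[k,2])*1000,1),end=' | ')
    print()
# neck, lever, head side edges
k=(q[:,0]>.56)&(q[:,0]<.6)&(q[:,2]>.15)&(abs(q[:,1]+.213)<.05); print('head y',np.percentile(q[k,1],[1,99]),'x min',np.percentile(q[(q[:,2]>.15)&(abs(q[:,1]+.213)<.03)&(q[:,0]<.62)&(q[:,0]>.5)][:,0],1))
```

```text
-0.238
0.564 2 147.8 | 0.57 13 157.3 | 0.576 9 159.1 | 0.582 9 159.7 | 0.588 15 159.6 | 0.594 10 159.7 | 0.6 10 159.8 | 0.606 10 160.0 | 0.612 14 160.5 | 0.618 8 162.9 | 0.624 9 160.0 | 0.63 9 160.9 | 0.636 11 159.5 | 0.642 12 160.6 | 0.648 8 159.3 | 0.654 8 160.5 | 0.66 8 160.0 | 0.666 6 158.3 | 0.672 2 147.5 | 0.678 2 146.8 | 
-0.222
0.57 21 155.6 | 0.576 14 159.3 | 0.582 21 159.2 | 0.588 14 160.6 | 0.594 14 160.4 | 0.6 14 159.8 | 0.606 19 160.0 | 0.612 16 160.5 | 0.618 13 162.9 | 0.624 18 169.0 | 0.63 15 169.5 | 0.636 16 166.7 | 0.642 14 169.1 | 0.648 15 169.6 | 0.654 14 160.6 | 0.66 12 163.5 | 0.666 13 155.7 | 0.672 17 151.5 | 0.678 16 151.1 | 
-0.2
0.57 8 157.0 | 0.576 10 159.5 | 0.582 15 159.9 | 0.588 10 159.7 | 0.594 10 159.8 | 0.6 10 159.7 | 0.606 15 160.5 | 0.612 10 159.4 | 0.618 10 163.0 | 0.624 10 160.3 | 0.63 11 159.6 | 0.636 14 159.6 | 0.642 10 160.2 | 0.648 10 159.8 | 0.654 10 160.2 | 0.66 14 159.3 | 0.666 6 156.4 | 0.672 2 141.0 | 0.678 2 140.4 | 
head y [-0.2463 -0.1817] x min 0.5686473225603894
```

Run:
```python
from m import *
np.set_printoptions(precision=4,suppress=True,linewidth=150)
z=np.load('top2.npz');c=env.get_calibration('top');p=cloud(z['d'],c);im=z['im']
q=p.reshape(-1,3); B=im.reshape(-1,3).max(1)
for x0,x1 in[(.565,.6),(.62,.66),(.675,.69),(.69,.705),(.705,.718)]:
    k=(q[:,0]>x0)&(q[:,0]<x1)&(q[:,2]>.128)&(abs(q[:,1]+.213)<.05); print('head',x0,k.sum(),np.percentile(q[k,1],[2,98]).mean())
for x0,x1 in[(.50,.515),(.515,.53),(.53,.545)]:
    k=(q[:,0]>x0)&(q[:,0]<x1)&(q[:,2]>.095)&(q[:,2]<.125)&(abs(q[:,1]+.213)<.03); print('rod',k.sum(),q[k,1].mean(),q[k,2].max())
    k=(q[:,0]>x0)&(q[:,0]<x1)&(abs(q[:,2]-.012)<.006)&(abs(q[:,1]+.213)<.03)&(B<95); print('lug',k.sum(),np.percentile(q[k,1],[2,98]) if k.sum() else 0)
# pixel rows of lug edges in first clean image
g=np.load('top0.npz')['im']; print(g[196:216,322:342].max(2))
P0=cloud(np.load('top0.npz')['d'],c); z0=P0[...,2]
for v in range(203,217):
    r=[u for u in range(315,345) if .005<z0[v,u]<.03 and g[v,u].max()<100]; 
    if r: print(v,r[0],r[-1],P0[v,r[0],1].round(4),P0[v,r[-1],1].round(4),((P0[v,r[0],1]+P0[v,r[-1],1])/2).round(4),P0[v,r[0],0].round(4))
```

```text
head 0.565 329 -0.21293829941922388
head 0.62 408 -0.21361543971388874
head 0.675 68 -0.21427836710062287
head 0.69 63 -0.21577730822364521
head 0.705 64 -0.21633301791863943
rod 20 -0.21232749842272897 0.1156563876271326
lug 36 [-0.2235 -0.2021]
rod 24 -0.21230977233827317 0.11624477803328581
lug 39 [-0.2234 -0.2023]
rod 20 -0.21227825532461003 0.11561024618245175
lug 40 [-0.2234 -0.2021]
[[ 65  65  69  75  80  80  85  87  90  91  99 108 120 123 121 116 108  98  86  77]
 [ 61  63  63  63  67  68  71  75  76  78  81  93 111 116 114 102  90  80  76  73]
 [ 60  60  64  63  65  65  68  77  89  89  78  80  94 101  95  85  77  74  74  74]
 [ 60  61  60  63  62  65  69  91 116 115  88  70  75  83  76  71  72  73  74  75]
 [ 59  58  61  62  60  63  69  96 128 128  91  64  65  70  70  69  70  73  75  81]
 [ 74  62  58  57  60  58  67  94 126 128  91  60  63  66  69  71  76  85  96 104]
 [114  94  76  58  54  55  62  85 111 113  81  57  63  68  81  95 105 115 132 139]
 [143 134 112  74  53  52  54  62  77  78  62  58  65  77 102 127 139 144 151 153]
 [152 149 126  84  55  57  55  56  57  58  
[... 849 characters left out ...]
156 172 171 171 170]
 [172 159 128  80  56  56  56  57  56  54  51  58  71  87 123 161 174 174 174 175]]
203 325 333 -0.2022 -0.2268 -0.2145 0.5454
204 325 333 -0.2022 -0.2256 -0.2139 0.5424
205 325 335 -0.2017 -0.2334 -0.2176 0.5393
206 325 333 -0.2022 -0.2268 -0.2145 0.5363
207 325 333 -0.2021 -0.2267 -0.2144 0.5332
208 325 333 -0.2024 -0.2268 -0.2146 0.5302
209 325 333 -0.2025 -0.2259 -0.2142 0.5272
210 325 333 -0.2021 -0.2277 -0.2149 0.5241
211 325 333 -0.202 -0.2269 -0.2144 0.521
212 325 333 -0.2026 -0.2273 -0.215 0.518
213 325 333 -0.2025 -0.227 -0.2147 0.515
214 325 333 -0.2026 -0.2269 -0.2147 0.5119
215 325 333 -0.2025 -0.2263 -0.2144 0.5089
216 325 333 -0.2024 -0.2264 -0.2144 0.5058
```

Measured: the head is level (tilt about -0.005). The swivel is about -0.03 rad short: the lever needs its ball about 4 mm towards -y. I'll regrasp and correct it.

```bash
python3 -m creep '[{"dp":[0,6,0],"dr":[0,0,0],"hand":0.7},{"dp":[0,6,0],"dr":[0,0,0],"hand":0.7},{"dp":[0,6,0],"dr":[0,0,0],"hand":0.7},{"dp":[0,6,0],"dr":[0,0,0],"hand":0.7},{"dp":[0,6.15,0],"dr":[0,0,0],"hand":0.7}]' && python3 -m creep '[{"dp":[0.1,0,4.3],"dr":[0,0,0],"hand":0.7},{"dp":[0,0,4.3],"dr":[0,0,0],"hand":0.7},{"dp":[0,0,4.3],"dr":[0,0,0],"hand":0.7},{"dp":[0,0,0],"dr":[0,0,0],"hand":0.2},{"dp":[0,0,0],"dr":[0,0,0],"hand":0.2}]' 25 && python3 -m creep '[{"dp":[0,0,0],"dr":[0,0,0],"hand":0.2},{"dp":[0,0,0],"dr":[0,0,0],"hand":0.2},{"dp":[0,0,0],"dr":[0,0,0],"hand":0.2}]'
```

```text
t: 6.85
position: [0.4808, -0.2168, 0.2412]
tcp_rot: [3.141, -0.001, 0.0]
ft_force: [1.1, 0.3, 1.0]
finger_gap: 0.698
grip_force: 0.0
t: 7.48
position: [0.4828, -0.2148, 0.1138]
tcp_rot: [3.141, -0.001, 0.001]
ft_force: [0.4, 0.3, 0.2]
finger_gap: 0.534
grip_force: 0.0
t: 7.85
position: [0.4828, -0.2143, 0.1129]
tcp_rot: [3.141, -0.002, 0.001]
ft_force: [1.6, 2.5, 4.8]
finger_gap: 0.307
grip_force: 25.0
```

```bash
python3 -m creep '[{"dp":[0,0.1,0],"dr":[0,0,0.4],"hand":0.2},{"dp":[0,0.1,0],"dr":[0,0,0.3],"hand":0.2},{"dp":[0,0,0],"dr":[0,0,0],"hand":0.2},{"dp":[0,0,0],"dr":[0,0,0],"hand":0.2}]' 30
```

```text
t: 8.35
position: [0.4828, -0.216, 0.1123]
tcp_rot: [-3.141, -0.001, -0.011]
ft_force: [3.3, 5.7, 4.3]
finger_gap: 0.305
grip_force: 30.0
```

```bash
python3 -m creep '[{"dp":[0,0,0],"dr":[0,0,0],"hand":0.7},{"dp":[0,0,0],"dr":[0,0,0],"hand":0.7},{"dp":[0,0,0],"dr":[0,0,0],"hand":0.7},{"dp":[0,0,-5.5],"dr":[0,0,0],"hand":0.7},{"dp":[0,0,-6],"dr":[0,0,0],"hand":0.7}]'
cat > pen.py <<'E'
from m import *
up=np.array([-.3625,-.0990,1]);up/=np.linalg.norm(up)
zt=-up; yt=np.cross(zt,[0,0,1.]);yt/=np.linalg.norm(yt); yt*= -1 if yt[1]>0 else 1
Rg=R.from_matrix(np.c_[np.cross(yt,zt),yt,zt])
hd=np.array([.552,.1724,.11])+up*(.003/up[2])
E
python3 - <<'E'
from pen import *
print(hd,Rg.as_euler('xyz'))
plan(hd+.13*up,Rg,9)
E
```

```text
t: 8.98
position: [0.4818, -0.2163, 0.2277]
tcp_rot: [-3.141, 0.002, -0.011]
ft_force: [0.3, -0.4, 1.2]
finger_gap: 0.695
grip_force: 0.0
[0.5509125 0.172103  0.113    ] [ 3.14159265 -0.35945041  0.26660215]
dist mm 377.2 turn [  2.8  20.6 -15.8]
[0.23, -4.18, -0.08] [0.31, 2.28, -1.75]
[0.36, -4.18, -0.04] [0.31, 2.28, -1.75]
[0.49, -4.16, -0.0] [0.31, 2.28, -1.75]
[0.61, -4.15, 0.04] [0.31, 2.28, -1.75]
[0.74, -4.12, 0.09] [0.31, 2.28, -1.75]
[0.86, -4.1, 0.15] [0.31, 2.28, -1.75]
[0.98, -4.07, 0.21] [0.31, 2.28, -1.75]
[1.09, -4.04, 0.27] [0.31, 2.28, -1.75]
[1.2, -4.0, 0.34] [0.31, 2.28, -1.75]
```

```bash
python3 -m creep '[{"dp":[0.2,-4.2,-0.1],"dr":[0.3,2.3,-1.75],"hand":0.7},{"dp":[0.4,-4.2,0],"dr":[0.3,2.3,-1.75],"hand":0.7},{"dp":[0.5,-4.2,0],"dr":[0.3,2.3,-1.75],"hand":0.7},{"dp":[0.6,-4.15,0],"dr":[0.3,2.3,-1.75],"hand":0.7},{"dp":[0.75,-4.1,0.1],"dr":[0.3,2.3,-1.75],"hand":0.7}]' && python3 -m creep '[{"dp":[0.9,-4.1,0.1],"dr":[0.3,2.3,-1.75],"hand":0.7},{"dp":[1,-4.1,0.2],"dr":[0.3,2.3,-1.75],"hand":0.7},{"dp":[1.1,-4,0.3],"dr":[0.3,2.3,-1.75],"hand":0.7},{"dp":[1.2,-4,0.3],"dr":[0.3,2.3,-1.75],"hand":0.7},{"dp":[0,0,0],"dr":[0,0,0],"hand":0.7}]'
python3 - <<'E'
from pen import *
plan(hd,Rg,4)
L=[cam('top') for _ in range(6)]; c=L[0][2]; im=np.mean([l[0] for l in L],0).astype(np.uint8); d=np.median([l[1] for l in L],0)
np.savez('top3.npz',im=im,d=d); p=cloud(d,c); q=p.reshape(-1,3);B=im.reshape(-1,3).max(1)
print('ball',ballfit(p,im,np.array([.483,-.215,.11])),basefit(p,im))
for x0,x1 in[(.565,.6),(.62,.66),(.675,.69),(.69,.705),(.705,.718)]:
    k=(q[:,0]>x0)&(q[:,0]<x1)&(q[:,2]>.128)&(abs(q[:,1]+.213)<.05); print('head',x0,k.sum(),np.percentile(q[k,1],[2,98]).mean())
for x0,x1 in[(.50,.52),(.52,.545)]:
    k=(q[:,0]>x0)&(q[:,0]<x1)&(q[:,2]>.095)&(q[:,2]<.125)&(abs(q[:,1]+.213)<.03); print('rod',k.sum(),q[k,1].mean(),q[k,2].max())
f=lambda a,b:np.median(q[(q[:,0]>a)&(q[:,0]<b)&(abs(abs(q[:,1]+.214)-.02)<.007)&(q[:,2]>.12)][:,2])
print('z',f(.577,.594),f(.594,.61),f(.625,.645),f(.645,.661))
s=cv2.resize(im[155:225,300:370],None,fx=8,fy=8,interpolation=cv2.INTER_CUBIC);cv2.imwrite('pics/c4.png',s)
E
```

```text
t: 9.6
position: [0.4962, -0.0055, 0.2309]
tcp_rot: [-3.131, -0.204, 0.142]
ft_force: [0.9, -0.2, 0.2]
finger_gap: 0.695
grip_force: 0.0
t: 10.22
position: [0.5075, 0.1625, 0.2342]
tcp_rot: [3.138, -0.363, 0.271]
ft_force: [0.1, -0.9, -0.4]
finger_gap: 0.699
grip_force: 0.0
dist mm 129.1 turn [ 0.1 -0.2  0.2]
[-0.04, 0.05, 3.23] [0.03, -0.06, 0.05]
[-0.04, 0.05, 3.23] [0.03, -0.06, 0.05]
[-0.03, 0.05, 3.23] [0.03, -0.06, 0.05]
[-0.03, 0.05, 3.23] [0.03, -0.06, 0.05]
ball (array([ 0.48741197, -0.21583399,  0.10834809]), np.int64(108), np.float64(0.002898302484132427)) (((0.6190395355224609, -0.2145211547613144), 0.07481778413057327), np.int64(423), np.float64(0.034917792733391476))
head 0.565 341 -0.2127786736061814
head 0.62 409 -0.2135296760149475
head 0.675 72 -0.2134434545872625
head 0.69 68 -0.21329241592143072
head 0.705 63 -0.21336618429776838
rod 28 -0.2153641412485455 0.11451974213168992
rod 36 -0.21513871701314188 0.11529109453719255
z 0.159436958334784 0.1596651035576634 0.1604372566115908 0.1603055086087316
```

View pics/c4.png

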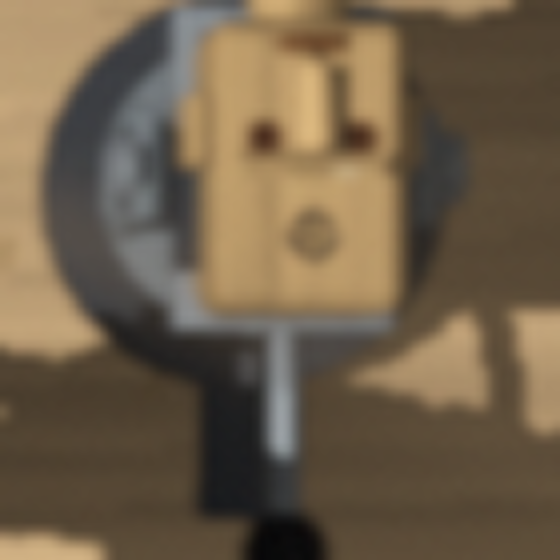

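Crop: lever, ball (285,545), tab (247,370) and lug line up; the ring is at crop (314,236), i.e. pixel (338.8,184.1). Next, grasp the pen.

```bash
python3 -m creep '[{"dp":[0,0.05,3.2],"dr":[0,0,0],"hand":0.7},{"dp":[0,0.05,3.2],"dr":[0,0,0],"hand":0.7},{"dp":[-0.05,0.05,3.2],"dr":[0,0,0],"hand":0.7},{"dp":[-0.05,0.05,3.2],"dr":[0,0,0],"hand":0.7},{"dp":[0,0,0],"dr":[0,0,0],"hand":0.7}]' 30
python3 - <<'E'
from pen import *
plan(hd,Rg,1)
u,v=338.8,184.1; c=env.get_calibration('top'); f=192/np.tan(np.radians(c['fov_y'])/2)
r=rot(c['orientation'])@np.array([(u-c['cx'])/f,-(v-c['cy'])/f,-1]); o=np.array(c['origin']); print('ring',o+r*(.1595-o[2])/r[2])
E
python3 -m creep '[{"dp":[0,0,0],"dr":[0,0,0],"hand":0.1},{"dp":[0,0,0],"dr":[0,0,0],"hand":0.1},{"dp":[0,0,0],"dr":[0,0,0],"hand":0.1},{"dp":[0,0,0],"dr":[0,0,0],"hand":0.1},{"dp":[0,0,0],"dr":[0,0,0],"hand":0.1}]' 30
```

```text
t: 11.15
position: [0.551, 0.169, 0.112]
tcp_rot: [3.138, -0.359, 0.266]
ft_force: [-0.2, 0.2, -0.4]
finger_gap: 0.7
grip_force: 0.0
dist mm 3.3 turn [ 0.2  0.  -0. ]
[0.1, -0.31, -0.07] [0.21, 0.03, -0.02]
ring [ 0.5925955  -0.21501386  0.1595    ]
t: 11.78
position: [0.5515, 0.1706, 0.1148]
tcp_rot: [3.14, -0.364, 0.267]
ft_force: [-2.3, 5.7, 1.8]
finger_gap: 0.253
grip_force: 29.9
```

```bash
python3 -m creep '[{"dp":[0,-0.15,-0.5],"dr":[0,0,0],"hand":0.1},{"dp":[0,0,-1.2],"dr":[0,0,0],"hand":0.1},{"dp":[0,0,-1.8],"dr":[0,0,0],"hand":0.1},{"dp":[0,0,-2],"dr":[0,0,0],"hand":0.1},{"dp":[0,0,-2.5],"dr":[0,0,0],"hand":0.1}]' 35 && python3 -m creep '[{"dp":[0,0,-4],"dr":[0,0,0],"hand":0.1},{"dp":[0,0,-4],"dr":[0,0,0],"hand":0.1},{"dp":[0,0,-4],"dr":[0,0,0],"hand":0.1},{"dp":[0,0,0],"dr":[0,0,0],"hand":0.1}]'
python3 - <<'E'
from pen import *
s=env.state(); print(s['position'])
im,d,c=cam('side'); uv=proj(s['position'],c).astype(int); print(uv)
a=im[max(0,uv[1]-60):uv[1]+90,uv[0]-75:uv[0]+75]; cv2.imwrite('pics/p5.png',cv2.resize(a,None,fx=4,fy=4,interpolation=cv2.INTER_CUBIC)); np.savez('side5.npz',im=im,d=d)
E
```

```text
t: 12.4
position: [0.5231, 0.1639, 0.1908]
tcp_rot: [3.138, -0.363, 0.267]
ft_force: [0.2, 0.6, -1.9]
finger_gap: 0.253
grip_force: 34.9
t: 12.9
position: [0.4822, 0.1531, 0.3062]
tcp_rot: [3.138, -0.37, 0.267]
ft_force: [0.1, -0.5, -1.4]
finger_gap: 0.257
grip_force: 34.9
[0.48218048 0.15311164 0.30621162]
[277 170]
```

View pics/p5.png

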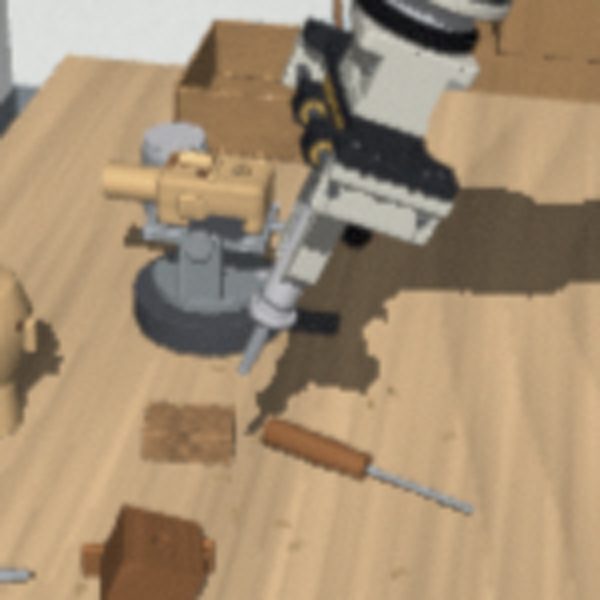

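The pen came out and sits along the fingers (tip at crop 244,372); the stand stayed put. Now upright over the mark.

Run:
```python
from pen import *
plan([.5926,-.215,.308],[np.pi,0,0],10)
```

```text
dist mm 384.4 turn [ -2.6 -20.9  15.1]
[0.1, 3.84, 0.01] [-0.26, -2.09, 1.51]
[0.2, 3.84, 0.02] [-0.26, -2.09, 1.51]
[0.31, 3.83, 0.03] [-0.26, -2.09, 1.51]
[0.41, 3.82, 0.03] [-0.26, -2.09, 1.51]
[0.51, 3.81, 0.03] [-0.26, -2.09, 1.51]
[0.61, 3.79, 0.03] [-0.26, -2.09, 1.51]
[0.71, 3.78, 0.02] [-0.26, -2.09, 1.51]
[0.81, 3.76, 0.01] [-0.26, -2.09, 1.51]
[0.91, 3.73, -0.0] [-0.26, -2.09, 1.51]
[1.01, 3.71, -0.02] [-0.26, -2.09, 1.51]
```

```bash
python3 -m creep '[{"dp":[0.1,3.8,0],"dr":[-0.25,-2.1,1.5],"hand":0.1},{"dp":[0.2,3.8,0],"dr":[-0.25,-2.1,1.5],"hand":0.1},{"dp":[0.3,3.8,0],"dr":[-0.25,-2.1,1.5],"hand":0.1},{"dp":[0.4,3.8,0],"dr":[-0.25,-2.1,1.5],"hand":0.1},{"dp":[0.5,3.8,0],"dr":[-0.25,-2.1,1.5],"hand":0.1}]' && python3 -m creep '[{"dp":[0.6,3.8,0],"dr":[-0.25,-2.1,1.5],"hand":0.1},{"dp":[0.7,3.8,0],"dr":[-0.25,-2.1,1.5],"hand":0.1},{"dp":[0.8,3.8,0],"dr":[-0.25,-2.1,1.5],"hand":0.1},{"dp":[0.9,3.7,0],"dr":[-0.25,-2.1,1.5],"hand":0.1},{"dp":[1,3.7,0],"dr":[-0.25,-2.1,1.5],"hand":0.1}]' && python3 -m creep '[{"dp":[0,0,0],"dr":[0,0,0],"hand":0.1},{"dp":[0,0,0],"dr":[0,0,0],"hand":0.1}]'
python3 - <<'E'
from pen import *
np.set_printoptions(precision=4,suppress=True)
s=env.state(); plan([.5926,-.215,.306],[np.pi,0,0],1)
T=[cam('side') for _ in range(4)]
im=np.mean([t[0] for t in T],0).astype(np.uint8); d=np.median([t[1] for t in T],0);c=T[0][2]; p=cloud(d,c)
q=p.reshape(-1,3)
k=(np.linalg.norm(q[:,:2]-s['position'][:2],axis=1)<.03)&(q[:,2]>.18)&(q[:,2]<.31); q=q[k]
for z in np.arange(.19,.31,.006):
    m=abs(q[:,2]-z)<.003
    if m.any(): print(round(z,3),m.sum(),q[m].mean(0)-s['position'])
uv=proj(s['position'],c).astype(int); print(uv,'ring px',proj([.5926,-.215,.1595],c),'tip px',proj(s['position']-[0,0,.105],c))
a=im[uv[1]-30:uv[1]+70,uv[0]-50:uv[0]+50]; cv2.imwrite('pics/p6.png',cv2.resize(a,None,fx=6,fy=6,interpolation=cv2.INTER_CUBIC)); np.savez('side6.npz',im=im,d=d)
E
```

```text
t: 13.58
position: [0.5369, -0.0308, 0.3034]
tcp_rot: [-3.13, -0.177, 0.131]
ft_force: [0.9, 0.7, -1.3]
finger_gap: 0.255
grip_force: 34.9
t: 14.2
position: [0.5919, -0.2151, 0.3054]
tcp_rot: [-3.141, 0.008, 0.001]
ft_force: [0.0, 0.3, -1.8]
finger_gap: 0.253
grip_force: 34.9
t: 14.45
position: [0.5917, -0.2135, 0.3057]
tcp_rot: [-3.14, 0.006, 0.002]
ft_force: [0.6, 1.1, -1.1]
finger_gap: 0.256
grip_force: 35.0
dist mm 1.7 turn [-0.1  0.4  0.1]
[0.09, 0.15, -0.03] [-0.06, 0.35, 0.13]
0.202 2 [-0.0003  0.0024 -0.102 ]
0.208 4 [-0.0022  0.003  -0.0976]
0.214 3 [-0.0023  0.0045 -0.0911]
0.22 6 [-0.0021  0.0042 -0.0855]
0.226 3 [-0.002   0.0038 -0.08  ]
0.232 6 [-0.002   0.0047 -0.0739]
0.238 4 [-0.0025  0.0033 -0.0678]
0.244 5 [-0.0011  0.0049 -0.0621]
0.25 2 [ 0.0035  0.0141 -0.0534]
0.256 24 [-0.0026  0.0092 -0.05  ]
0.262 10 [-0.0035  0.0098 -0.0435]
0.268 13 [-0.0014  0.0092 -0.0377]
0.274 10 [-0.002   0.009  -0.0315]
0.28 12 [-0.0029  0.0097 -0.0256]
0.286 6 [-0.0048  0.0154 -0.0186]
0.292 10 [-0.0058  0.0141 -0.0128]
0.298 9 [-0.0054  0.0124 -0.0076]
0.304 15 [-0.0045  0.0198 -0.0023]
[263 113] ring px [262.1573 152.1391] tip px [262.5288 141.9806]
```

View pics/p6.png

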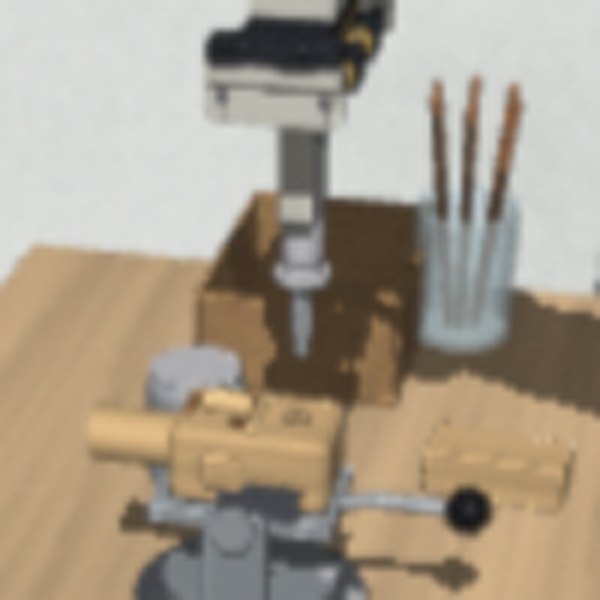

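Crop: the pen is upright, its tip at crop (302,355), px (263.3,142.2). The ring at px (262.7,152.2) matches the computed (262.2,152.1). Descend to just above the face.

```bash
cat > ft.py <<'E'
from h import *
F=[];P=[]
for _ in range(10):
    env.capture('side'); s=env.state(); F.append(s['ft_force']);P.append(np.r_[s['position'],s['tcp_rot']])
print('F',np.mean(F,0).round(2),'sd',np.std(F,0).round(2),'P',np.mean(P,0).round(4),s['t'])
E
python3 -m creep '[{"dp":[0.1,0.1,0.5],"dr":[0,0.3,0],"hand":0.1},{"dp":[0,0,1.4],"dr":[0,0,0],"hand":0.1},{"dp":[0,0,1.3],"dr":[0,0,0],"hand":0.1},{"dp":[0,0,0.5],"dr":[0,0,0],"hand":0.1},{"dp":[0,0,0],"dr":[0,0,0],"hand":0.1}]' >/dev/null; python3 ft.py
```

```text
F [-0.18  0.11 -1.15] sd [0.52 0.44 0.72] P [ 5.9300e-01 -2.1480e-01  2.7000e-01 -3.1413e+00 -5.0000e-04  2.2000e-03] 15.775
```

```bash
python3 -m creep '[{"dp":[0,0,0.3],"dr":[0,0,0],"hand":0.1},{"dp":[0,0,0.3],"dr":[0,0,0],"hand":0.1},{"dp":[0,0,0.3],"dr":[0,0,0],"hand":0.1},{"dp":[0,0,0],"dr":[0,0,0],"hand":0.1}]' >/dev/null; python3 ft.py
```

```text
F [-0.11  0.22  1.27] sd [0.37 0.67 0.49] P [ 5.9290e-01 -2.1480e-01  2.6080e-01 -3.1413e+00 -3.0000e-04  2.2000e-03] 16.775
```

```bash
python3 -m creep '[{"dp":[0,0,0.15],"dr":[0,0,0],"hand":0.1},{"dp":[0,0,0.15],"dr":[0,0,0],"hand":0.1},{"dp":[0,0,0],"dr":[0,0,0],"hand":0.1}]' >/dev/null; python3 ft.py; python3 ft.py
python3 - <<'E'
from h import *
t=[]
for n in['side','top']:
    im,d,c=cam(n); uv=proj([.585,-.215,.17],c).astype(int); t.append(cv2.resize(im[uv[1]-35:uv[1]+35,uv[0]-35:uv[0]+35],(400,400),interpolation=cv2.INTER_CUBIC)); print(uv,proj([.5926,-.215,.1595],c))
    p=cloud(d,c);q=p.reshape(-1,3)
    f=lambda a,b:np.median(q[(q[:,0]>a)&(q[:,0]<b)&(abs(abs(q[:,1]+.214)-.02)<.007)&(q[:,2]>.12)&(q[:,2]<.17)][:,2])
    print(n,'z',f(.577,.594),f(.594,.61),f(.625,.645),f(.645,.661))
cv2.imwrite('pics/p7.png',np.hstack(t))
E
```

```text
F [-0.62  0.24  3.69] sd [0.51 0.43 0.43] P [ 5.9290e-01 -2.1480e-01  2.5780e-01 -3.1412e+00 -2.0000e-04  2.2000e-03] 17.65
F [-0.03 -0.16  3.88] sd [0.37 0.42 0.35] P [ 5.9290e-01 -2.1480e-01  2.5770e-01 -3.1412e+00 -2.0000e-04  2.2000e-03] 18.15
[264 149] [262.15734359 152.13911917]
side z 0.15849248530845855 0.15850344623028162 0.15903505445253902 0.15972246253544864
[339 186] [338.79482686 184.09824333]
top z nan 0.15765588184659995 0.16042839776793705 0.16006460429659675
  return _methods._mean(a, axis=axis, dtype=dtype,
  ret = ret.dtype.type(ret / rcount)
```

View pics/p7.png

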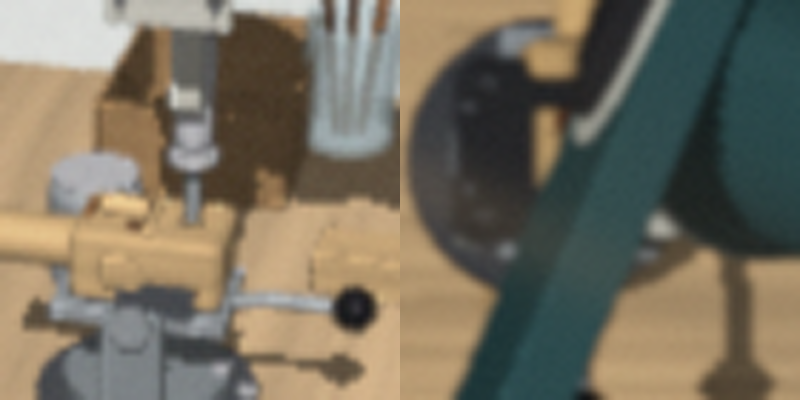

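The picture shows the pen upright on the forehead, tip at crop (192,222), pressed with about 5 N; only the tip touches. Handing in.

```bash
python3 -c "
from workcell import env
print(env.job_done())"
```

```text
the job is handed in; nothing more can be done
None
```

I handed the job in at about 18 s of the 48 s, before any verdict came back: the clamp's lever is over the foot lug, the sawn face is level to about 1° by depth measurement, and the pen is held upright on the pencilled ring at about 5 N.

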